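# Transfer the sample row to the other rack in reverse order

### The arm

A 6-joint arm with a two-finger parallel gripper is mounted at the origin on a cart in front of the work surface, level with it; the furniture and walls round the work are solid. World frame = base frame: x ahead of the robot, y to its left, z up, the work surface at z = 0. Lengths are in m, angles in rad, forces in N, time in s.
With the tool pointing down it reaches from about 0.275 to 0.85 m from the base axis. Payload 19 kg.
Tool frame: the origin (TCP) lies on the centre line of the jaws, within the pads' length; the fingertips stand 14 mm ahead of it and the grasp point (between the pads) lies 5 mm behind it; z points along the fingers, y is the line along which they close (so a half turn about z gives the same grasp; the last joint's range is limited). The gripper opens to 85 mm and grips with 20 to 120 N. Pads are 22 mm wide; open, the fingers measure 114 mm over their backs; the gripper's body (76 mm by 85 mm) begins 54 mm behind the grasp point. The pads swing forward as they close: fully open they stand 13 mm farther back than shut.
Start: joints at [1.108, 0.15, 1.437, -0, 1.554, -0.134], TCP at [0.186, 0.544, 0.218] pointing down, gripper open.
Joint ranges: [-2.8, 2.8], [-0.68, 2.1], [0.12, 2.68], [-1.39, 4.53], [0.16, 2.79], [-2.81, 2.81]. Speed limits (rad/s): [1.89, 1.89, 2.22, 3.01, 3.01, 3.01].

### API

Orientations are given as a rotation vector (axis times angle).
In Python, from rig import r, capture, order, masks_of gives the robot as it stands. The module is installed in compiled form; this text tells all that it offers.
- The arm moves only by the tool apply_moves, never from a script. Its argument "increments" is a list of rows, each a list of 3 entries, a list of its own where there are three numbers: the shift along the tool's x, y, z in shares of 600 mm (1.0 is 600 mm), then the turn, a rotation vector about the tool's x, y, z in parts of the range, where 1.0 means 2 rad, then the opening, from 0 (shut) to 1 (fully open). In form: [[[tx, ty, tz], [wx, wy, wz], hand], ...]. A call has 1 to 10 rows; each row is the pose to reach, as a shift and turn from the pose commanded when the call began, along the tool's axes at that moment; what a row does not reach only later rows make up. A row lasts 1/10 s, in which the tool goes at most 50 mm and 8.59 degrees, less where a joint would pass 70% of its speed; a pose out of reach is approached as far as the arm can. No shift or turn number may pass 1 either way. A call with a gripper value outside its range is refused whole. The fingers move at their own pace and stop on an object; "squeeze" is the grip in N (left out, the last holds). Time passes only in rows, so rows that repeat a pose let the fingers close. It gives the time, the measured TCP pose, the force, the opening and the grip force at its end, in the units of the state.
- r.get_obs(): the state, without advancing time (a new reading comes with each control period).
- capture(name): name is "scene" or "top" or "wrist"; returns a dict with "color" (400x640x3 uint8, red, green, blue), "range_z" (400x640 float32, m along the optical axis (not along the pixel's ray), 0 where there is no reading), "K" (3x3 intrinsics, pixels), "world_from_camera" (4x4, takes a point from camera to world coordinates); the wrist camera has in their place "T_tool_cam" (4x4, takes a point from camera to tool coordinates, whose origin is the TCP and whose axes are the flange's). Camera axes: x right, y down, z forward; pixel columns grow to the right and rows downward; lengths in m; the calibration is good to about 2 mm. A picture is of the moment at which its call begins: read the wrist's pose just before it.
- order.close_job(): hands the job in; it is judged then, once.
Trained networks look in a picture, given as the dict that the camera call returned (one of the last four; its "shot" number tells which), for a name from the list of things; names that differ only in an ending like _2 or _b are one class to them, and where a whole thing is asked for, a point or a joint stands for the part that bears it (a point fixed in the world has none). Each returns a list of dicts, best first, with "score" (0 to 1); they miss things now and then, are a little off and sometimes report something else, mostly with a low value. They report only what shows in the picture. A call takes as long as a camera call. They do not tell look-alikes from the thing itself.
- masks_of(label, picture): "pixels" (400x640 bool, what is visible of it) and "rect" ([left, top, right, bottom] in pixels, round what is visible of it).
The state is a dict: "time_s": time; "joints": joint angles; "dq": joint speeds; "tau": joint torques, N m; "tool_pos": TCP position; "ee_rot": TCP orientation; "wrist_force": force on the tool from outside, world axes, zero at the start; "ft_torque": the same for the moment, N m; "opening": opening from 0.0 (shut) to 1.0 (fully open); "finger_force": force on a finger pad.
Only numpy, scipy, OpenCV 4.12 (cv2) and the standard library are available. Lean on these libraries where they do the work, as an engineer would, in place of code of your own. Each camera call takes 0.05 s, during which the arm holds its last target. There are 200 camera calls.

### The job

Move the four sample bottles from the black nests on the aluminium bar into the pockets of the grey block, one bottle to a pocket, in reverse order: the bottle that stood leftmost ends rightmost, and so on along the row. Keep the filled bottles upright all the way and leave each one standing flat on the floor of its pocket.

Things in the scene. Friction and masses are not known exactly. Their poses are not given: they have to be found in the camera images.
- open_bottle: filled clear glass serum bottle with no pump or cap, 39 mm across the shoulder, 72 mm tall, narrowing to its foot 24 mm across. Grip the glass across the shoulder, 50 to 58 mm above its foot. Its origin is the centre of its underside, z up.
- pump_bottle: clear serum bottle with a gold collar and a bare gold stepped pump head, 101 mm tall; collar 41 mm across, 61 to 79 mm above the foot, the step above it 22 mm across, 79 to 91 mm above the foot. Foot and glass as the open bottle. Its origin is the centre of its underside, z up.
- capped_bottle: clear serum bottle with a gold collar and a tall straight gold overcap, 114 mm tall; cap 24 mm across, 79 to 114 mm above the foot, collar 41 mm across below it. The cap is fixed on. Foot and glass as the open bottle. Its origin is the centre of its underside, z up.
- dropper_bottle: amber glass dropper bottle, straight sided, 33 mm across, 99 mm tall, with a black cap 25 mm across from 56 to 74 mm above the foot and a narrow black rubber bulb (15 to 17 mm) on top. Its origin is the centre of its underside, z up.
- nest_open: round black nest on the carrier bar, 62 mm across and 10 mm high, fixed, in which the open bottle stands at the start, on a floor 4 mm above the nest's underside, in a recess 44 mm wide and 6 mm deep. All four nests look alike. Its origin is the centre of its underside, z up.
- nest_pump: round black nest on the carrier bar, 62 mm across and 10 mm high, fixed, in which the pump bottle stands at the start, on a floor 4 mm above the nest's underside, in a recess 44 mm wide and 6 mm deep. All four nests look alike. Its origin is the centre of its underside, z up.
- nest_capped: round black nest on the carrier bar, 62 mm across and 10 mm high, fixed, in which the capped bottle stands at the start, on a floor 4 mm above the nest's underside, in a recess 44 mm wide and 6 mm deep. All four nests look alike. Its origin is the centre of its underside, z up.
- nest_dropper: round black nest on the carrier bar, 62 mm across and 10 mm high, fixed, in which the dropper bottle stands at the start, on a floor 4 mm above the nest's underside, in a recess 44 mm wide and 6 mm deep. All four nests look alike. Its origin is the centre of its underside, z up.
- carrier_bar: fixed flat aluminium bar, 74 x 340 x 8 mm (x, y, z), on the table, carrying the four nests in a row along its y axis, at y = +123, +41, -41 and -123 mm (82 mm apart), x = 0. Its +y end is the left end of the row as the robot sees it. Its origin is the centre of its underside, z up.
- pocket_block: fixed grey block, 86 x 340 x 20 mm (x, y, z), on the table, with four square pockets 57 mm wide and 10 mm deep (floor 10 mm above the table) in a row along its y axis, centred at y = +123, +41, -41 and -123 mm, x = 0. Its +y end is the left end seen from the robot; it lies roughly parallel to the bar, before or behind it. Its origin is the centre of its underside, z up.
Mind the look-alikes: they are no part of the job. Leave any blue look-alike of the pump_bottle alone. Leave any blue look-alike of the capped_bottle alone.

How it is judged:
By the outcome, as a careful person would: the job done as asked, in the order asked, and still so for the second after the job is handed in, with the robot touching nothing.
It also fails if it takes over 106 s, if anything falls off the work surface, if the arm or the gripper's body presses on something with over 40 N, if the wrist force passes 120 N, or if a joint passes its speed limit or range.

## Working session

There is one attempt and no reset: what is moved stays moved. The work goes in short steps, Python scripts to look and compute and a tool call to move; the robot and the scene stay as the last step left them, time stands still between calls to the robot, and variables do not carry over. Pictures are saved under pics/ and viewed, at most 14 in all, crops included, and the job is handed in when it is done.

Besides the shell and the picture viewer there is one more tool, called after ">>>" as a command line: name --argument value ..., lists and objects as JSON in quotes. apply_moves: Moves the arm, as the interface text tells. Its arguments: {"type":"object","properties":{"increments":{"type":"array","items":{"type":"array"}},"squeeze":{"type":"number"}},"required":["increments"]}

```bash
mkdir -p pics; cat > h.py <<'E'
import numpy as np, cv2
from rig import r, capture, order, masks_of
from scipy.spatial.transform import Rotation as R
def T_tool():
    o=r.get_obs(); T=np.eye(4); T[:3,:3]=R.from_rotvec(o["ee_rot"]).as_matrix(); T[:3,3]=o["tool_pos"]; return T
def cap(n):
    T=T_tool(); p=capture(n); p["W"]=p["world_from_camera"] if n!="wrist" else T@p["T_tool_cam"]; return p
def cloud(p):
    z=p["range_z"].astype(float); v,u=np.mgrid[:400,:640]; K=p["K"]
    c=np.stack([(u-K[0,2])/K[0,0]*z,(v-K[1,2])/K[1,1]*z,z],-1)
    w=c@p["W"][:3,:3].T+p["W"][:3,3]; w[z<=0]=np.nan; return w
def save(p,n): cv2.imwrite(f"pics/{n}.png",p["color"][:,:,::-1])
E
python3 - <<'E'
from h import *
o=r.get_obs(); print({k:np.round(v,3) for k,v in o.items()})
for n in ("scene","top"):
    p=cap(n); save(p,n+"0"); w=cloud(p); print(n,p["W"][:3,3].round(3),p["W"][:3,2].round(2))
    for l in ("open_bottle","pump_bottle","capped_bottle","dropper_bottle","carrier_bar","pocket_block","nest_open"):
        for d in masks_of(l,p):
            m=d["pixels"]; q=w[m]; q=q[~np.isnan(q[:,0])]
            print(l,round(d["score"],2),np.round(d["rect"]).astype(int),m.sum(),np.median(q,0).round(3) if len(q) else None, np.percentile(q[:,2],[5,95]).round(3) if len(q) else None)
E
```

```text
{'time_s': np.float64(0.0), 'joints': array([ 1.108,  0.151,  1.438,  0.   ,  1.554, -0.134]), 'dq': array([-0.001,  0.   , -0.   ,  0.002, -0.001, -0.001]), 'tau': array([ 2.0000e-03, -7.1306e+01, -5.7086e+01, -0.0000e+00,  9.0000e-03,
       -0.0000e+00]), 'tool_pos': array([0.186, 0.544, 0.218]), 'ee_rot': array([-5.140e-01, -3.099e+00,  2.000e-03]), 'wrist_force': array([-0.315, -0.097, -0.042]), 'ft_torque': array([0.03 , 0.004, 0.025]), 'finger_force': np.float64(0.0), 'opening': np.float64(0.998)}
scene [-0.039 -0.521  0.574] [ 0.62  0.54 -0.56]
open_bottle 0.61 [390 203 404 231] 437 [ 0.613 -0.155  0.06 ] [0.02 0.08]
pump_bottle 0.72 [319 168 334 204] 511 [0.587 0.004 0.07 ] [0.019 0.107]
pump_bottle 0.59 [223 176 245 216] 559 [0.431 0.156 0.056] [0.003 0.093]
capped_bottle 0.82 [291 153 312 199] 602 [0.579 0.081 0.078] [0.012 0.126]
capped_bottle 0.81 [274 140 289 182] 403 [0.61  0.19  0.066] [0.014 0.112]
dropper_bottle 0.63 [352 180 366 217] 454 [ 0.602 -0.078  0.058] [0.018 0.105]
dropper_bottle 0.21 [291 152 310 200] 639 [0.579 0.081 0.074] [0.012 0.126]
carrier_bar 0.74
[... 456 characters left out ...]
146  0.075] [0.049 0.082]
open_bottle 0.33 [338 148 356 171] 323 [ 0.605 -0.069  0.071] [0.017 0.11 ]
pump_bottle 0.89 [294 150 314 173] 420 [0.594 0.012 0.09 ] [0.08  0.113]
pump_bottle 0.82 [207 238 231 261] 464 [0.44  0.162 0.078] [0.037 0.101]
capped_bottle 0.8 [194 140 216 163] 498 [0.615 0.193 0.079] [0.042 0.115]
capped_bottle 0.77 [250 154 273 181] 454 [0.583 0.087 0.092] [0.063 0.127]
dropper_bottle 0.85 [340 147 357 170] 295 [ 0.604 -0.069  0.081] [0.03 0.11]
carrier_bar 0.74 [240 138 415 195] 3049 [ 0.599 -0.027  0.008] [0.005 0.011]
pocket_block 0.92 [259 217 436 290] 7798 [ 0.438 -0.073  0.018] [0.008 0.022]
nest_open 0.88 [373 149 401 175] 365 [ 0.611 -0.142  0.016] [0.01 0.02]
```

View pics/scene0.png

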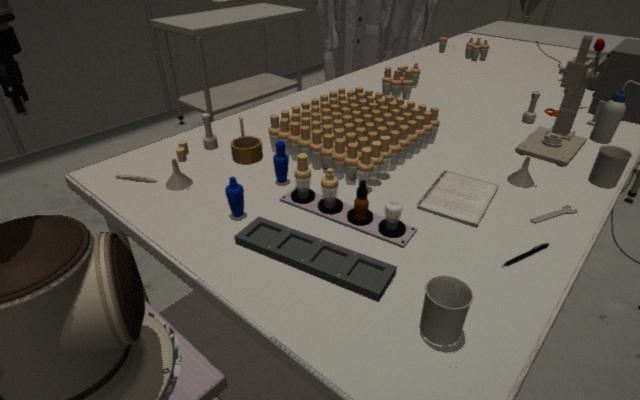

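View pics/top0.png

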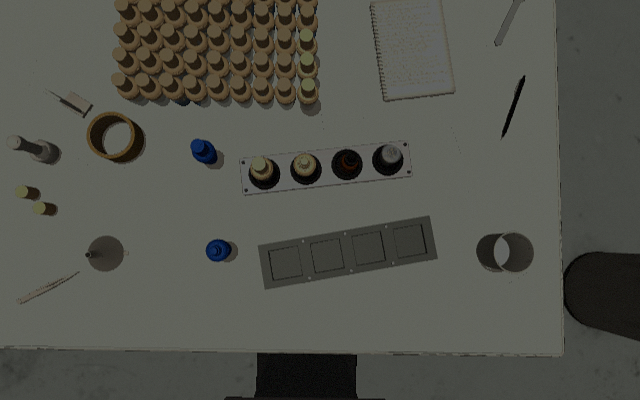

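The row from left to right (top view) is capped (264,170), pump (305,165), dropper (347,162) and open (389,158). The blue look-alikes stand apart at (204,151) and (217,250). The block lies nearer the robot, with pockets from (285,263) to (409,240).

```bash
cat >> h.py <<'E'
def axis_pts(w,z0,z1,c,rad=.03):
    m=(w[...,2]>z0)&(w[...,2]<z1)&(np.hypot(w[...,0]-c[0],w[...,1]-c[1])<rad); return w[m]
def circ(q,rr):
    from scipy.optimize import least_squares
    f=lambda x:np.hypot(q[:,0]-x[0],q[:,1]-x[1])-rr
    return least_squares(f,q[:,:2].mean(0),loss="soft_l1",f_scale=.002).x
def rect(q):
    (c,s,a)=cv2.minAreaRect((q[:,:2]*1000).astype(np.float32)); return np.round(c,1),np.round(s,1),round(a,2)
E
python3 - <<'E'
from h import *
for n in ("top","scene"):
    p=cap(n); w=cloud(p)
    for l,z0,z1 in(("carrier_bar",.004,.013),("pocket_block",.015,.026)):
        m=masks_of(l,p)[0]["pixels"].astype(np.uint8); m=cv2.morphologyEx(m,cv2.MORPH_CLOSE,np.ones((5,5)))>0
        q=w[m]; q=q[(q[:,2]>z0)&(q[:,2]<z1)]; print(n,l,rect(q),np.median(q[:,2]).round(4))
    for l,c in(("capped",(.588,.091)),("pump",(.594,.012)),("dropper",(.605,-.069)),("open",(.618,-.150))):
        q=axis_pts(w,.03,.2,c,.035); top=q[q[:,2]>q[:,2].max()-.006]
        print(n,l,len(q),q[:,2].max().round(4),"top",top.mean(0).round(4),len(top),"all",q.mean(0).round(4))
    if n=="top":
        q=w[(w[...,2]>.05)&(w[...,0]>.63)&(w[...,0]<.8)&(abs(w[...,1])<.25)]; print("crowd min x",np.sort(q[:,0])[:200:20], [ (y,q[abs(q[:,1]-y)<.04][:,0].min().round(3)) for y in (.2,.1,.0,-.1) if (abs(q[:,1]-y)<.04).any()])
        q=w[(w[...,2]>.03)&(w[...,0]<.5)&(w[...,0]>.3)&(w[...,1]<.3)&(w[...,1]>.1)]; print("blue",q.mean(0),len(q))
E
```

```text
top carrier_bar (array([605.9, -29.2]), array([ 74.7, 339.5]), 7.88) 0.0079
top pocket_block (array([439.2, -74.9]), array([ 86. , 340.6]), 11.15) 0.02
top capped 447 0.1293 top [0.5892 0.0903 0.126 ] 155 all [0.5843 0.0874 0.1018]
top pump 414 0.1152 top [0.5978 0.0129 0.1127] 50 all [0.5953 0.0121 0.0917]
top dropper 279 0.1131 top [ 0.6099 -0.0722  0.1097] 38 all [ 0.6055 -0.0695  0.0773]
top open 385 0.0872 top [ 0.6247 -0.1473  0.0843] 21 all [ 0.6232 -0.1463  0.0715]
crowd min x [0.63006191 0.63076754 0.63225811 0.63357974 0.63481214 0.63622686
 0.63790456 0.64011033 0.71392207 0.71459378] [(0.2, np.float64(0.63)), (0.1, np.float64(0.714)), (0.0, np.float64(0.715)), (-0.1, np.float64(0.631))]
blue [0.43891325 0.16331243 0.07890109] 447
scene carrier_bar (array([604. , -29.8]), array([ 76.3, 341.3]), 7.76) 0.0082
scene pocket_block (array([438.3, -74.9]), array([ 89.3, 340.9]), 11.1) 0.0204
scene capped 530 0.128 top [0.5868 0.0882 0.1256] 59 all [0.5799 0.0825 0.082 ]
scene pump 459 0.1142 top [0.5957 0.0113 0.1119] 26 all [0.5884 0.005  0.073 ]
scene dropper 376 0.1119 top [ 0.6075 -0.0739  0.109 ] 22 all [ 0.6024 -0.0774  0.0674]
scene open 374 0.0855 top [ 0.6205 -0.15    0.083 ] 25 all [ 0.6149 -0.1541  0.062 ]
```

The manual's scale: shifts go in shares of 600 mm and turns go in shares of 2 rad. Converting my numbers, -229 mm / 600 = -0.3817, -217 mm / 600 = -0.3617, 0.621 rad / 2 = 0.3105.

>>> apply_moves --increments '[[[-0.0333,-0.0333,-0.0167],[0,0,0.03],0.8],[[-0.07,-0.0733,-0.05],[0,0,0.06],0.8],[[-0.1083,-0.1133,-0.075],[0,0,0.095],0.8],[[-0.145,-0.1533,-0.1],[0,0,0.125],0.8],[[-0.1833,-0.1917,-0.1167],[0,0,0.155],0.8],[[-0.2167,-0.23,-0.1333],[0,0,0.185],0.8],[[-0.2533,-0.2667,-0.1333],[0,0,0.215],0.8],[[-0.29,-0.305,-0.1333],[0,0,0.25],0.8],[[-0.325,-0.3433,-0.1333],[0,0,0.28],0.8],[[-0.3617,-0.3817,-0.1333],[0,0,0.3105],0.8]]'

```text
time_s: 2.1
tool_pos: [0.3173, 0.2562, 0.2986]
ee_rot: [1.44, 2.792, 0.0]
wrist_force: [0.8, 0.8, -0.9]
opening: 0.8
finger_force: 0.0
```

```bash
python3 - <<'E'
from h import *
o=r.get_obs();T=T_tool();print(o["tool_pos"].round(4),o["opening"],T.round(4)); p=capture("wrist"); print(p["T_tool_cam"].round(3),p["K"].round(0))
d=np.array([.46,-.03,.30])-T[:3,3]; print(T[:3,:3].T@d*1000, np.arctan2(T[1,1],T[0,1]))
E
```

```text
[0.3173 0.2562 0.2986] 0.80010592875894 [[-5.800e-01  8.146e-01  4.000e-04  3.173e-01]
 [ 8.146e-01  5.800e-01  1.000e-04  2.562e-01]
 [-1.000e-04  4.000e-04 -1.000e+00  2.986e-01]
 [ 0.000e+00  0.000e+00  0.000e+00  1.000e+00]]
[[ 0.    -0.945 -0.326  0.084]
 [ 1.     0.    -0.    -0.001]
 [ 0.    -0.326  0.945 -0.156]
 [ 0.     0.     0.     1.   ]] [[290.   0. 316.]
 [  0. 290. 196.]
 [  0.   0.   1.]]
[-315.89918082  -49.75364552   -1.33125158] 0.6187056532765199
```

In the tool's units: -316 mm / 600 = -0.5267, -284 mm / 600 = -0.4733, 0.12 rad / 2 = 0.06.

>>> apply_moves --increments '[[[-0.0533,-0.0083,0],[0,0,0.03],0.8],[[-0.105,-0.0167,0],[0,0,0.06],0.8],[[-0.1583,-0.025,0],[0,0,0.095],0.8],[[-0.21,-0.0333,0],[0,0,0.125],0.8],[[-0.2633,-0.0417,0],[0,0,0.155],0.8],[[-0.3167,-0.05,0],[0,0,0.185],0.8],[[-0.3683,-0.0583,0],[0,0,0.215],0.8],[[-0.4217,-0.0667,0],[0,0,0.25],0.8],[[-0.4733,-0.075,0],[0,0,0.28],0.8],[[-0.5267,-0.0833,0],[0,0,0.3095],0.8]]'

```text
time_s: 3.15
tool_pos: [0.4607, -0.03, 0.2986]
ee_rot: [2.222, 2.221, 0.0]
wrist_force: [0.7, 1.0, -0.6]
opening: 0.801
finger_force: 0.0
```

```bash
cat >> h.py <<'E'
BOT={"capped":((.588,.0905),.114),"pump":((.597,.0125),.101),"dropper":((.609,-.072),.099),"open":((.6225,-.150),.072)}
def measure(p,names=BOT):
    w=cloud(p)
    for n in names:
        c,h=BOT[n]; q=axis_pts(w,.025,.2,c,.035)
        if len(q)<20: print(n,"few");continue
        zt=q[:,2].max(); top=q[q[:,2]>zt-.006]
        s={"capped":(.074,.09,.0205),"pump":(.074,.09,.0205),"dropper":(.03,.06,.0165),"open":(.062,.070,.0195)}[n]
        b=q[(q[:,2]>s[0])&(q[:,2]<s[1])]
        print(n,"ztop",zt.round(4),"top",top.mean(0)[:2].round(4),"circ",circ(b,s[2]).round(4) if len(b)>10 else None,len(b))
E
python3 - <<'E'
from h import *
print(T_tool().round(4)); p=cap("wrist"); save(p,"w1"); measure(p); w=cloud(p)
for l,z0,z1 in(("carrier_bar",.004,.013),("pocket_block",.015,.026)):
    for d in masks_of(l,p)[:1]:
        m=d["pixels"].astype(np.uint8); m=cv2.morphologyEx(m,cv2.MORPH_CLOSE,np.ones((5,5)))>0
        q=w[m]; q=q[(q[:,2]>z0)&(q[:,2]<z1)]; print(l,d["score"],rect(q),np.median(q[:,2]).round(4))
# pocket floors
C=np.array([.439,-.0749]); ax=np.array([-.1925,.981])
for s in(123,41,-41,-123):
    q=axis_pts(w,.004,.015,C+ax*s/1000,.045); print(s,(C+ax*s/1000).round(4),rect(q),np.median(q[:,2]).round(4))
cv2.imwrite("pics/w1c.png",cv2.resize(p["color"][:,250:,::-1],None,fx=1.5,fy=1.5))
E
```

```text
[[ 6.000e-04  1.000e+00  3.000e-04  4.607e-01]
 [ 1.000e+00 -6.000e-04 -1.000e-04 -3.000e-02]
 [-1.000e-04  3.000e-04 -1.000e+00  2.986e-01]
 [ 0.000e+00  0.000e+00  0.000e+00  1.000e+00]]
capped ztop 0.1282 top [0.5876 0.0898] circ [0.5895 0.0902] 460
pump ztop 0.1154 top [0.5964 0.0129] circ [0.5981 0.0113] 450
dropper ztop 0.1132 top [ 0.6085 -0.0719] circ [ 0.6099 -0.0733] 228
open ztop 0.0864 top [ 0.6219 -0.1459] circ [ 0.6193 -0.1488] 128
carrier_bar 0.78 (array([604.7, -30.3]), array([ 74.7, 339.8]), 7.96) 0.0083
pocket_block 0.59 (array([438.1, -75.8]), array([ 86. , 340.6]), 11.15) 0.0203
123 [0.4153 0.0458] (array([421.2,  46.5]), array([71.8, 57.2]), 11.14) 0.0104
41 [ 0.4311 -0.0347] (array([429.9, -36.1]), array([56.9, 56.1]), 11.31) 0.0104
-41 [ 0.4469 -0.1151] (array([ 453.2, -116.1]), array([71.9, 54.9]), 11.17) 0.0104
-123 [ 0.4627 -0.1956] (array([ 469.2, -197.2]), array([71.8, 54.3]), 11.15) 0.0104
```

View pics/w1c.png

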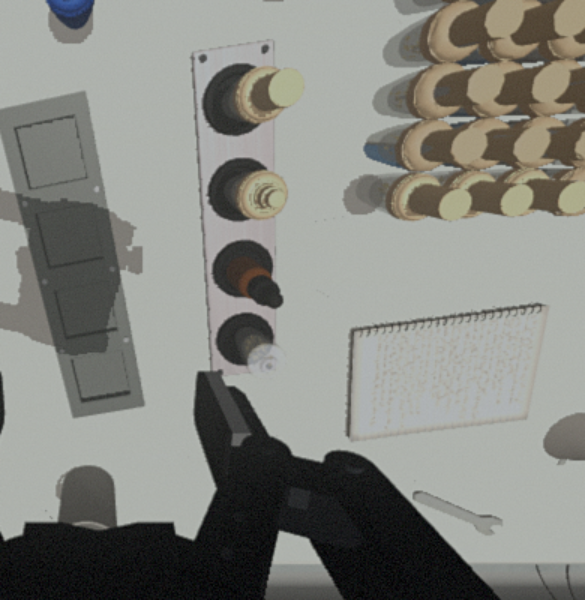

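The crop shows gold capped (285,85), pump (265,195), dropper (262,290) and open glass (265,358) on the bar, and the blue one apart at (70,5). Three views agree on positions, and the bottle tops match the stated heights. I'm starting with the capped bottle.

In the tool's units: 221 mm / 600 = 0.3683, 200 mm / 600 = 0.3333.

>>> apply_moves --increments '[[[0.0333,0.0367,0],[0,0,0],0.8],[[0.075,0.08,0.025],[0,0,0],0.8],[[0.1167,0.125,0.05],[0,0,0],0.8],[[0.1583,0.17,0.0833],[0,0,0],0.8],[[0.2,0.2133,0.125],[0,0,0],0.8],[[0.2,0.2133,0.1833],[0,0,0],0.8],[[0.2,0.2133,0.2417],[0,0,0],0.8],[[0.2,0.2133,0.2917],[0,0,0],0.8],[[0.2,0.2133,0.3333],[0,0,0],0.8],[[0.2,0.2133,0.3683],[0,0,0],0.8]]'

```text
time_s: 4.3
tool_pos: [0.5872, 0.0926, 0.0762]
ee_rot: [-2.217, -2.225, 0.001]
wrist_force: [0.0, -0.6, 0.1]
opening: 0.804
finger_force: 0.0
```

>>> apply_moves --increments '[[[0,0,0],[0,0,0],0.65],[[0,0,0],[0,0,0],0.55],[[0,0,0],[0,0,0],0.45],[[0,0,0],[0,0,0],0.35],[[0,0,0],[0,0,0],0.3],[[0,0,0],[0,0,0],0.3],[[0,0,0],[0,0,0],0.3]]' --squeeze 35

```text
time_s: 5.0
tool_pos: [0.5881, 0.0915, 0.0777]
ee_rot: [2.219, 2.223, 0.0]
wrist_force: [0.7, 0.2, -0.4]
opening: 0.301
finger_force: 0.0
```

```bash
python3 - <<'E'
from h import *
o=r.get_obs(); print(o["finger_force"],o["opening"],o["wrist_force"])
p=cap("scene"); a=cv2.resize(p["color"][110:250,240:430,::-1],None,fx=3,fy=3)
q=cap("wrist"); b=cv2.resize(q["color"][:,:,::-1],(640,400))
cv2.imwrite("pics/a.png",a);cv2.imwrite("pics/b.png",b)
E
```

```text
0.027153987321071327 0.3012017352893553 [ 0.7102871   0.16951697 -0.36586364]
```

View pics/a.png

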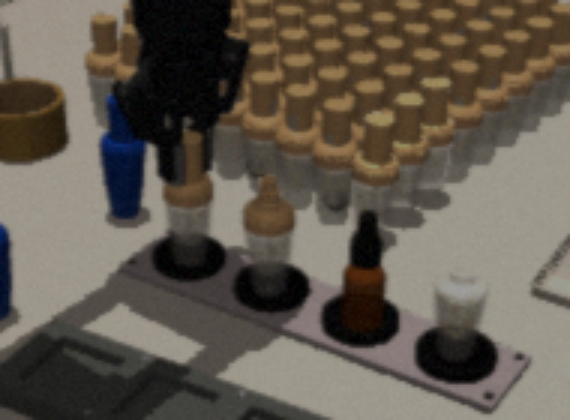

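View pics/b.png

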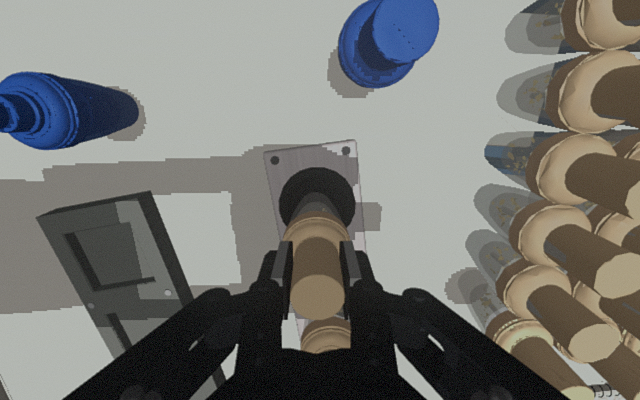

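Gap is about 25 mm around the cap, so the pads seem to be above the collar. I'll measure the tips.

```bash
python3 - <<'E'
from h import *
p=cap("wrist"); w=cloud(p); t=r.get_obs()["tool_pos"]
for v in range(230,330,10): print(v,[tuple((w[v,u]*1000).round(0)) for u in (270,282,288,292,316,342,348,358)])
d=cap("scene"); w=cloud(d); q=axis_pts(w,.03,.2,t[:2],.07); c=np.array([.588,.0905])
col=d["color"][(w[...,2]>.03)&(w[...,2]<.2)&(np.hypot(w[...,0]-t[0],w[...,1]-t[1])<.07)]
k=q[col.max(1)<40]; print("dark minz",np.sort(k[:,2])[:20].round(3))
E
```

```text
230 [(np.float64(547.0), np.float64(62.0), np.float64(0.0)), (np.float64(558.0), np.float64(66.0), np.float64(8.0)), (np.float64(571.0), np.float64(102.0), np.float64(83.0)), (np.float64(574.0), np.float64(103.0), np.float64(85.0)), (np.float64(587.0), np.float64(105.0), np.float64(89.0)), (np.float64(602.0), np.float64(103.0), np.float64(85.0)), (np.float64(615.0), np.float64(66.0), np.float64(9.0)), (np.float64(624.0), np.float64(66.0), np.float64(8.0))]
240 [(np.float64(546.0), np.float64(52.0), np.float64(0.0)), (np.float64(568.0), np.float64(95.0), np.float64(82.0)), (np.float64(572.0), np.float64(99.0), np.float64(89.0)), (np.float64(574.0), np.float64(99.0), np.float64(89.0)), (np.float64(587.0), np.float64(102.0), np.float64(94.0)), (np.float64(602.0), np.float64(98.0), np.float64(88.0)), (np.float64(606.0), np.float64(97.0), np.float64(85.0)), (np.float64(624.0), np.float64(57.0), np.float64(9.0))]
250 [(np.float64(563.0), np.float64(98.0), np.float64(98.0)), (np.float64(570.0), np.float64(101.0), np.float64(105.0)), (np.float64(573.0), np.float64(101.0), np.float64(104.0)),
[... 3014 characters left out ...]
.0), np.float64(85.0), np.float64(128.0)), (np.float64(602.0), np.float64(103.0), np.float64(150.0))]
320 [(np.float64(573.0), np.float64(108.0), np.float64(160.0)), (np.float64(554.0), np.float64(-38.0), np.float64(-0.0)), (np.float64(560.0), np.float64(-37.0), np.float64(1.0)), (np.float64(564.0), np.float64(-37.0), np.float64(1.0)), (np.float64(588.0), np.float64(30.0), np.float64(75.0)), (np.float64(605.0), np.float64(31.0), np.float64(75.0)), (np.float64(610.0), np.float64(26.0), np.float64(70.0)), (np.float64(601.0), np.float64(108.0), np.float64(160.0))]
dark minz [0.03  0.03  0.031 0.031 0.031 0.031 0.032 0.032 0.033 0.033 0.033 0.033
 0.034 0.034 0.034 0.035 0.035 0.035 0.036 0.036]
```

```bash
python3 - <<'E'
from h import *
p=cap("wrist"); t=r.get_obs()["tool_pos"]; w=cloud(p)-t; c=p["color"].astype(int)
dark=(c.max(2)<45)&(np.hypot(w[...,0],w[...,1])<.06)&(w[...,2]>-.02)
im=np.zeros((400,640),np.uint8); im[dark]=255
for u in (262,266,270,274,278,282,286,290,342,346,350,354,358,362,366):
    v=np.where(dark[:,u])[0]
    if len(v): print(u,[tuple((w[k,u]*1000).round(0).astype(int)) for k in v[:3]], c[v[0],u])
for v in (330,345,355,370,390): print(v,[None if np.isnan(w[v,u,0]) else tuple((w[v,u]*1000).round(0).astype(int)) for u in (250,280,300,320,340,360,380)])
E
```

```text
262 [(np.int64(-27), np.int64(5), np.int64(34)), (np.int64(-26), np.int64(6), np.int64(36)), (np.int64(-26), np.int64(5), np.int64(36))] [44 41 42]
266 [(np.int64(-26), np.int64(6), np.int64(25)), (np.int64(-26), np.int64(6), np.int64(26)), (np.int64(-26), np.int64(6), np.int64(27))] [32 28 31]
270 [(np.int64(-25), np.int64(6), np.int64(21)), (np.int64(-25), np.int64(6), np.int64(22)), (np.int64(-24), np.int64(6), np.int64(23))] [30 30 31]
274 [(np.int64(-23), np.int64(6), np.int64(22)), (np.int64(-22), np.int64(7), np.int64(23)), (np.int64(-22), np.int64(6), np.int64(23))] [27 28 27]
278 [(np.int64(-16), np.int64(11), np.int64(57)), (np.int64(-16), np.int64(11), np.int64(57)), (np.int64(-16), np.int64(11), np.int64(59))] [33 35 34]
282 [(np.int64(-15), np.int64(10), np.int64(50)), (np.int64(-15), np.int64(5), np.int64(50)), (np.int64(-15), np.int64(5), np.int64(51))] [40 40 44]
286 [(np.int64(-15), np.int64(10), np.int64(35)), (np.int64(-15), np.int64(10), np.int64(35)), (np.int64(-15), np.int64(10), np.int64(37))] [40 39 36]
290 [(np.int64(-14), np.int64(10), np.int64(19)), (np.int
[... 1995 characters left out ...]
t64(16), np.int64(95)), (np.int64(17), np.int64(16), np.int64(95))]
370 [(np.int64(-18), np.int64(16), np.int64(100)), (np.int64(-10), np.int64(17), np.int64(100)), (np.int64(-5), np.int64(11), np.int64(96)), (np.int64(0), np.int64(11), np.int64(95)), (np.int64(6), np.int64(10), np.int64(94)), (np.int64(11), np.int64(17), np.int64(100)), (np.int64(16), np.int64(15), np.int64(99))]
390 [(np.int64(-16), np.int64(19), np.int64(107)), (np.int64(-9), np.int64(19), np.int64(107)), (np.int64(-5), np.int64(11), np.int64(101)), (np.int64(0), np.int64(11), np.int64(101)), (np.int64(6), np.int64(9), np.int64(100)), (np.int64(9), np.int64(19), np.int64(107)), (np.int64(14), np.int64(19), np.int64(107))]
```

The pads and gripper body both measure about 29 mm higher, relative to the reported TCP, than the text says. The tips are at TCP+18 mm and the body at TCP+88 mm. So I'll open, lower by 29 mm and grip again.

In the tool's units: 29 mm / 600 = 0.0483, 23 mm / 600 = 0.0383.

>>> apply_moves --increments '[[[0,0,0],[0,0,0],0.5],[[0,0,0],[0,0,0],0.8],[[0,0,0],[0,0,0],0.8],[[0,0,0],[0,0,0],0.8],[[0,0,0],[0,0,0],0.8],[[0,0,0.0133],[0,0,0],0.8],[[0,0,0.0267],[0,0,0],0.8],[[0,0,0.0383],[0,0,0],0.8],[[0,0,0.0483],[0,0,0],0.8],[[0,0,0.0483],[0,0,0],0.8]]'

```text
time_s: 6.25
tool_pos: [0.5875, 0.0915, 0.0473]
ee_rot: [-2.218, -2.223, 0.002]
wrist_force: [-0.2, 0.2, -0.5]
opening: 0.796
finger_force: 0.0
```

>>> apply_moves --increments '[[[0,0,0],[0,0,0],0.65],[[0,0,0],[0,0,0],0.55],[[0,0,0],[0,0,0],0.5],[[0,0,0],[0,0,0],0.45],[[0,0,0],[0,0,0],0.4],[[0,0,0],[0,0,0],0.4],[[0,0,0],[0,0,0],0.4]]' --squeeze 35

```text
time_s: 6.95
tool_pos: [0.5883, 0.0915, 0.049]
ee_rot: [2.219, 2.223, 0.001]
wrist_force: [-0.9, -0.8, 5.7]
opening: 0.446
finger_force: 34.5
```

In the tool's units: -130 mm / 600 = -0.2167, -122 mm / 600 = -0.2033.

>>> apply_moves --increments '[[[0,0,-0.0067],[0,0,0],0.4],[[0,0,-0.02],[0,0,0],0.4],[[0,0,-0.0417],[0,0,0],0.4],[[0,0,-0.0667],[0,0,0],0.4],[[0,0,-0.0967],[0,0,0],0.4],[[0,0,-0.1267],[0,0,0],0.4],[[0,0,-0.1567],[0,0,0],0.4],[[0,0,-0.1833],[0,0,0],0.4],[[0,0,-0.2033],[0,0,0],0.4],[[0,0,-0.2167],[0,0,0],0.4]]'

```text
time_s: 7.95
tool_pos: [0.5883, 0.0915, 0.1803]
ee_rot: [2.218, 2.223, 0.002]
wrist_force: [0.1, 0.4, -1.4]
opening: 0.442
finger_force: 35.3
```

```bash
python3 - <<'E'
from h import *
o=r.get_obs(); print(o["tool_pos"].round(4),o["finger_force"],o["opening"],o["wrist_force"].round(1))
p=cap("scene"); cv2.imwrite("pics/c.png",cv2.resize(p["color"][90:240,220:420,::-1],None,fx=3,fy=3))
E
```

```text
[0.5883 0.0915 0.1803] 35.26204496738501 0.4420074709175721 [ 0.1  0.4 -1.4]
```

View pics/c.png

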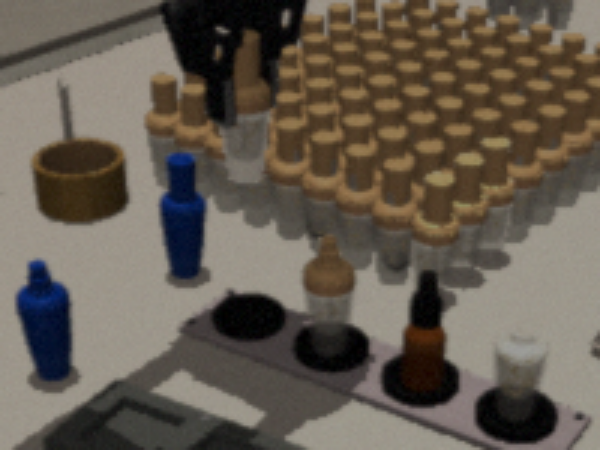

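The capped bottle hangs upright in the jaws (crop 245,110). Carrying it to the rightmost pocket.

In the tool's units: -287 mm / 600 = -0.4783, -126 mm / 600 = -0.21.

>>> apply_moves --increments '[[[-0.0167,-0.0067,0],[0,0,0],0.4],[[-0.0533,-0.0217,0],[0,0,0],0.4],[[-0.1067,-0.045,0],[0,0,0],0.4],[[-0.1667,-0.0717,0],[0,0,0],0.4],[[-0.2333,-0.1,0],[0,0,0],0.4],[[-0.3,-0.13,0],[0,0,0],0.4],[[-0.3667,-0.16,0],[0,0,0],0.4],[[-0.4233,-0.185,0],[0,0,0],0.4],[[-0.4617,-0.2017,0],[0,0,0],0.4],[[-0.4783,-0.21,0],[0,0,0],0.4]]'

```text
time_s: 9.0
tool_pos: [0.461, -0.1977, 0.1778]
ee_rot: [-2.221, -2.22, 0.001]
wrist_force: [0.5, -0.2, -0.4]
opening: 0.445
finger_force: 35.3
```

In the tool's units: 125 mm / 600 = 0.2083, 122 mm / 600 = 0.2033.

>>> apply_moves --increments '[[[0,0,0.0133],[0,0,0],0.4],[[0,0,0.04],[0,0,0],0.4],[[0,0,0.0733],[0,0,0],0.4],[[0,0,0.11],[0,0,0],0.4],[[0,0,0.1433],[0,0,0],0.4],[[0,0,0.17],[0,0,0],0.4],[[0,0,0.1917],[0,0,0],0.4],[[0,0,0.2033],[0,0,0],0.4],[[0,0,0.2083],[0,0,0],0.4],[[0,0,0.2083],[0,0,0],0.4]]'

```text
time_s: 10.0
tool_pos: [0.4628, -0.1956, 0.0535]
ee_rot: [2.219, 2.224, -0.0]
wrist_force: [0.4, 0.1, -0.7]
opening: 0.446
finger_force: 35.3
```

```bash
python3 - <<'E'
from h import *
o=r.get_obs(); print(o["tool_pos"].round(4),T_tool()[:3,:3].round(3).tolist(),o["wrist_force"].round(1))
p=cap("scene"); w=cloud(p); t=o["tool_pos"]
q=axis_pts(w,.012,.08,t[:2],.035); print(q[:,2].min(),[ (z,q[abs(q[:,2]-z)<.004][:,:2].mean(0).round(4)) for z in (.02,.03,.04,.05,.06,.07)])
cv2.imwrite("pics/d.png",cv2.resize(p["color"][150:310,230:430,::-1],None,fx=3,fy=3))
E
```

```text
[ 0.4628 -0.1956  0.0535] [[-0.002, 1.0, 0.0], [1.0, 0.002, -0.0], [-0.0, 0.0, -1.0]] [ 0.4  0.1 -0.7]
0.012030192431191966 [(0.02, array([ 0.4601, -0.1976])), (0.03, array([ 0.4513, -0.2029])), (0.04, array([ 0.4508, -0.2033])), (0.05, array([ 0.4502, -0.2049])), (0.06, array([ 0.4503, -0.2066])), (0.07, array([ 0.4505, -0.2091]))]
```

View pics/d.png

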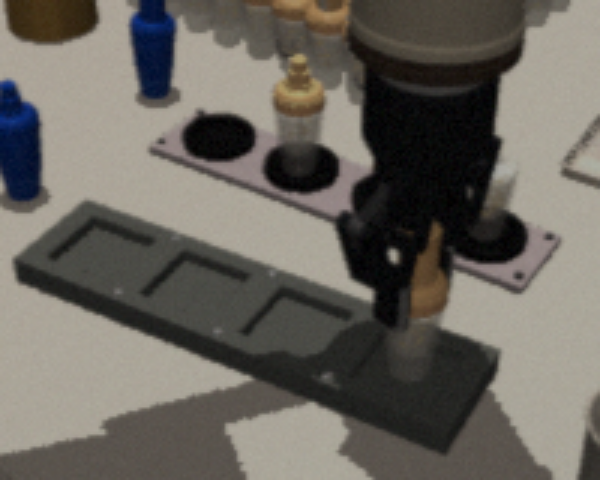

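The bottle is upright over the rightmost pocket (crop 410,370). I'll set it down the last 6 mm and check the force.

In the tool's units: 6 mm / 600 = 0.01, 5 mm / 600 = 0.0083.

>>> apply_moves --increments '[[[0,0,0.0033],[0,0,0],0.4],[[0,0,0.0067],[0,0,0],0.4],[[0,0,0.0083],[0,0,0],0.4],[[0,0,0.01],[0,0,0],0.4],[[0,0,0.01],[0,0,0],0.4]]'

```text
time_s: 10.55
tool_pos: [0.4626, -0.1957, 0.0474]
ee_rot: [-2.219, -2.223, 0.0]
wrist_force: [0.3, 0.8, -0.8]
opening: 0.447
finger_force: 35.3
```

>>> apply_moves --increments '[[[0,0,0.0008],[0,0,0],0.4],[[0,0,0.0017],[0,0,0],0.4],[[0,0,0.0017],[0,0,0],0.4]]'

```text
time_s: 10.85
tool_pos: [0.4628, -0.1959, 0.047]
ee_rot: [2.219, 2.223, -0.0]
wrist_force: [-2.6, 0.7, 6.8]
opening: 0.446
finger_force: 35.8
```

In the tool's units: -140 mm / 600 = -0.2333, -110 mm / 600 = -0.1833.

>>> apply_moves --increments '[[[0,0,0],[0,0,0],0.5],[[0,0,0],[0,0,0],0.6],[[0,0,0],[0,0,0],0.75],[[0,0,0],[0,0,0],0.8],[[0,0,0],[0,0,0],0.8],[[0,0,-0.025],[0,0,0],0.8],[[0,0,-0.0667],[0,0,0],0.8],[[0,0,-0.125],[0,0,0],0.8],[[0,0,-0.1833],[0,0,0],0.8],[[0,0,-0.2333],[0,0,0],0.8]]'

```text
time_s: 11.85
tool_pos: [0.4627, -0.1957, 0.1884]
ee_rot: [2.219, 2.223, 0.0]
wrist_force: [0.6, -0.7, -0.6]
opening: 0.795
finger_force: 0.0
```

In the tool's units: 207 mm / 600 = 0.345, 195 mm / 600 = 0.325.

>>> apply_moves --increments '[[[0.025,0.0167,0],[0,0,0],0.8],[[0.075,0.05,0],[0,0,0],0.8],[[0.1417,0.0917,0],[0,0,0],0.8],[[0.2083,0.135,0],[0,0,0],0.8],[[0.275,0.1783,0],[0,0,0],0.8],[[0.325,0.21,0],[0,0,0],0.8],[[0.345,0.225,0],[0,0,0],0.8],[[0.345,0.225,0],[0,0,0],0.8]]'

```text
time_s: 12.65
tool_pos: [0.5977, 0.0128, 0.186]
ee_rot: [-2.217, -2.226, 0.001]
wrist_force: [-0.5, -0.9, 0.1]
opening: 0.799
finger_force: 0.0
```

```bash
python3 - <<'E'
from h import *
o=r.get_obs(); print(o["tool_pos"].round(4),T_tool()[:3,:3].round(3).tolist())
p=cap("wrist"); measure(p,["pump","dropper"]); p=cap("top"); w=cloud(p); measure(p,["open"])
q=axis_pts(w,.03,.2,(.4622,-.196),.035); top=q[q[:,2]>q[:,2].max()-.006]; print(q[:,2].max(),top.mean(0),len(top))
E
```

```text
[0.5977 0.0128 0.186 ] [[-0.004, 1.0, -0.001], [1.0, 0.004, 0.0], [0.0, -0.001, -1.0]]
pump ztop 0.1151 top [0.5973 0.0134] circ [0.5967 0.0105] 721
dropper ztop 0.1126 top [ 0.6096 -0.071 ] circ [ 0.6096 -0.0736] 391
open ztop 0.086 top [ 0.6248 -0.1466] circ [ 0.622 -0.134] 56
0.1274215109908854 [ 0.46434924 -0.19633427  0.12402847] 162
```

In the tool's units: 138 mm / 600 = 0.23, 130 mm / 600 = 0.2167.

>>> apply_moves --increments '[[[0,0,0.025],[0,0,0],0.8],[[0,0,0.075],[0,0,0],0.8],[[0,0,0.1333],[0,0,0],0.8],[[0,0,0.1833],[0,0,0],0.8],[[0,0,0.2167],[0,0,0],0.8],[[0,0,0.23],[0,0,0],0.8],[[0,0,0.23],[0,0,0],0.8]]'

```text
time_s: 13.45
tool_pos: [0.5963, 0.0108, 0.0474]
ee_rot: [-2.219, -2.222, 0.002]
wrist_force: [-0.5, -0.3, 0.5]
opening: 0.802
finger_force: 0.0
```

>>> apply_moves --increments '[[[0,0,0],[0,0,0],0.65],[[0,0,0],[0,0,0],0.55],[[0,0,0],[0,0,0],0.5],[[0,0,0],[0,0,0],0.45],[[0,0,0],[0,0,0],0.4],[[0,0,0],[0,0,0],0.4],[[0,0,0],[0,0,0],0.4]]' --squeeze 35

```text
time_s: 14.15
tool_pos: [0.5977, 0.0115, 0.0496]
ee_rot: [2.218, 2.223, 0.001]
wrist_force: [-0.9, -0.7, 6.9]
opening: 0.46
finger_force: 34.3
```

In the tool's units: -130 mm / 600 = -0.2167, -122 mm / 600 = -0.2033.

>>> apply_moves --increments '[[[0,0,-0.0067],[0,0,0],0.4],[[0,0,-0.02],[0,0,0],0.4],[[0,0,-0.0417],[0,0,0],0.4],[[0,0,-0.0667],[0,0,0],0.4],[[0,0,-0.0967],[0,0,0],0.4],[[0,0,-0.1267],[0,0,0],0.4],[[0,0,-0.1567],[0,0,0],0.4],[[0,0,-0.1833],[0,0,0],0.4],[[0,0,-0.2033],[0,0,0],0.4],[[0,0,-0.2167],[0,0,0],0.4]]'

```text
time_s: 15.15
tool_pos: [0.5975, 0.0115, 0.1802]
ee_rot: [2.218, 2.223, 0.001]
wrist_force: [-0.3, 0.0, -1.2]
opening: 0.453
finger_force: 35.3
```

In the tool's units: -151 mm / 600 = -0.2517, -141 mm / 600 = -0.235.

>>> apply_moves --increments '[[[-0.0083,-0.01,0],[0,0,0],0.4],[[-0.0267,-0.0317,0],[0,0,0],0.4],[[-0.0533,-0.0633,0],[0,0,0],0.4],[[-0.0833,-0.1,0],[0,0,0],0.4],[[-0.1167,-0.1383,0],[0,0,0],0.4],[[-0.15,-0.1783,0],[0,0,0],0.4],[[-0.1783,-0.2117,0],[0,0,0],0.4],[[-0.1983,-0.235,0],[0,0,0],0.4],[[-0.2117,-0.2517,0],[0,0,0],0.4],[[-0.2117,-0.2517,0],[0,0,0],0.4]]'

```text
time_s: 16.15
tool_pos: [0.4454, -0.1164, 0.1783]
ee_rot: [-2.221, -2.222, 0.001]
wrist_force: [1.5, 0.5, -1.3]
opening: 0.452
finger_force: 35.4
```

>>> apply_moves --increments '[[[0,0,0.0133],[0,0,0],0.4],[[0,0,0.04],[0,0,0],0.4],[[0,0,0.0733],[0,0,0],0.4],[[0,0,0.11],[0,0,0],0.4],[[0,0,0.1433],[0,0,0],0.4],[[0,0,0.17],[0,0,0],0.4],[[0,0,0.1917],[0,0,0],0.4],[[0,0,0.2033],[0,0,0],0.4],[[0,0,0.2083],[0,0,0],0.4],[[0,0,0.2083],[0,0,0],0.4]]'

```text
time_s: 17.15
tool_pos: [0.4466, -0.1157, 0.0535]
ee_rot: [-2.219, -2.224, 0.0]
wrist_force: [0.0, -0.0, 0.1]
opening: 0.456
finger_force: 35.4
```

```bash
python3 - <<'E'
from h import *
o=r.get_obs(); print(o["tool_pos"].round(4),o["wrist_force"].round(1))
p=cap("scene")
cv2.imwrite("pics/e.png",cv2.resize(p["color"][150:310,230:430,::-1],None,fx=3,fy=3))
E
```

```text
[ 0.4466 -0.1157  0.0535] [ 0.  -0.   0.1]
```

View pics/e.png

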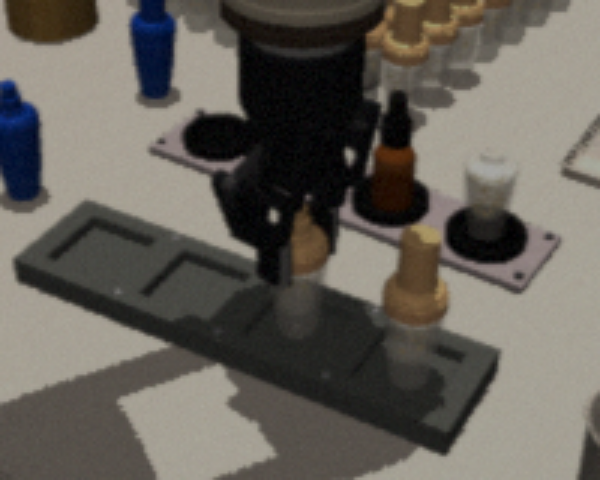

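The capped bottle stands in pocket 4 (crop 412,370), and the pump bottle is upright over pocket 3 (300,325). Lowering it.

In the tool's units: 6 mm / 600 = 0.01, 5.5 mm / 600 = 0.0092.

>>> apply_moves --increments '[[[0,0,0.0033],[0,0,0],0.4],[[0,0,0.0067],[0,0,0],0.4],[[0,0,0.0083],[0,0,0],0.4],[[0,0,0.0092],[0,0,0],0.4],[[0,0,0.01],[0,0,0],0.4],[[0,0,0.01],[0,0,0],0.4]]'

```text
time_s: 17.8
tool_pos: [0.4465, -0.1158, 0.0476]
ee_rot: [2.219, 2.223, -0.0]
wrist_force: [-0.5, 0.8, 0.4]
opening: 0.452
finger_force: 35.5
```

In the tool's units: 1 mm / 600 = 0.0017, 0.5 mm / 600 = 0.0008.

>>> apply_moves --increments '[[[0,0,0.0008],[0,0,0],0.4],[[0,0,0.0017],[0,0,0],0.4],[[0,0,0.0017],[0,0,0],0.4]]'

```text
time_s: 18.1
tool_pos: [0.4468, -0.1161, 0.0475]
ee_rot: [2.218, 2.223, 0.0]
wrist_force: [-4.9, -0.2, 15.2]
opening: 0.456
finger_force: 36.5
```

In the tool's units: -140 mm / 600 = -0.2333, -110 mm / 600 = -0.1833.

>>> apply_moves --increments '[[[0,0,-0.0008],[0,0,0],0.5],[[0,0,-0.0008],[0,0,0],0.6],[[0,0,-0.0008],[0,0,0],0.75],[[0,0,-0.0008],[0,0,0],0.8],[[0,0,-0.0008],[0,0,0],0.8],[[0,0,-0.025],[0,0,0],0.8],[[0,0,-0.0667],[0,0,0],0.8],[[0,0,-0.125],[0,0,0],0.8],[[0,0,-0.1833],[0,0,0],0.8],[[0,0,-0.2333],[0,0,0],0.8]]'

```text
time_s: 19.1
tool_pos: [0.4465, -0.1157, 0.1883]
ee_rot: [2.219, 2.223, 0.0]
wrist_force: [0.6, -0.7, -0.2]
opening: 0.8
finger_force: 0.0
```

In the tool's units: 163 mm / 600 = 0.2717, 158 mm / 600 = 0.2633.

>>> apply_moves --increments '[[[0.0067,0.025,0],[0,0,0],0.8],[[0.0183,0.0667,0],[0,0,0],0.8],[[0.0333,0.125,0],[0,0,0],0.8],[[0.0483,0.1833,0],[0,0,0],0.8],[[0.0617,0.2333,0],[0,0,0],0.8],[[0.0717,0.2633,0],[0,0,0],0.8],[[0.0717,0.2717,0],[0,0,0],0.8],[[0.0717,0.2717,0],[0,0,0],0.8]]'

```text
time_s: 19.9
tool_pos: [0.6094, -0.0723, 0.1854]
ee_rot: [-2.218, -2.223, 0.001]
wrist_force: [-0.5, -0.8, 0.1]
opening: 0.799
finger_force: 0.0
```

```bash
python3 - <<'E'
from h import *
o=r.get_obs(); print(o["tool_pos"].round(4),T_tool()[:3,:3].round(3).tolist())
p=cap("wrist"); measure(p,["dropper","open"]); p=cap("top"); w=cloud(p)
for c in ((.4622,-.196),(.4464,-.1156)):
  q=axis_pts(w,.03,.2,c,.035); top=q[q[:,2]>q[:,2].max()-.006]; print(q[:,2].max(),top.mean(0),len(top))
E
```

```text
[ 0.6094 -0.0723  0.1854] [[-0.003, 1.0, -0.001], [1.0, 0.003, 0.0], [0.0, -0.001, -1.0]]
dropper ztop 0.113 top [ 0.6096 -0.0721] circ [ 0.6095 -0.0737] 265
open ztop 0.0857 top [ 0.6242 -0.1451] circ [ 0.6297 -0.1435] 227
0.08112740590025236 [ 0.46722668 -0.176914    0.07821403] 7Traceback (most recent call last):
  File "<stdin>", line 5, in <module>
    return umr_maximum(a, axis, None, out, keepdims, initial, where)
ValueError: zero-size array to reduction operation maximum which has no identity
```

In the tool's units: 155 mm / 600 = 0.2583, 150 mm / 600 = 0.25.

>>> apply_moves --increments '[[[0,0,0.025],[0,0,0],0.8],[[0,0,0.075],[0,0,0],0.8],[[0,0,0.1333],[0,0,0],0.8],[[0,0,0.1917],[0,0,0],0.8],[[0,0,0.23],[0,0,0],0.8],[[0,0,0.25],[0,0,0],0.8],[[0,0,0.2583],[0,0,0],0.8],[[0,0,0.2583],[0,0,0],0.8]]'

```text
time_s: 20.8
tool_pos: [0.6093, -0.0726, 0.0316]
ee_rot: [2.219, 2.223, -0.0]
wrist_force: [0.2, -0.1, 1.1]
opening: 0.8
finger_force: 0.0
```

```bash
python3 - <<'E'
from h import *
o=r.get_obs(); print(o["tool_pos"].round(4),o["wrist_force"].round(1))
p=cap("scene"); w=cloud(p)
for c in ((.4622,-.196),(.4464,-.1156)):
  q=axis_pts(w,.03,.2,c,.035); print(len(q),q[q[:,2]>q[:,2].max()-.006].mean(0),q[:,2].max())
p=cap("wrist");t=o["tool_pos"];w=(cloud(p)-t)*1000
cv2.imwrite("pics/f.png",p["color"][:,120:520,::-1])
E
```

```text
[ 0.6093 -0.0726  0.0316] [ 0.2 -0.1  1.1]
818 [ 0.46118261 -0.19811839  0.12406516] 0.1264770241019399
632 [ 0.44508499 -0.11531276  0.11061134] 0.11275473150742893
```

View pics/f.png

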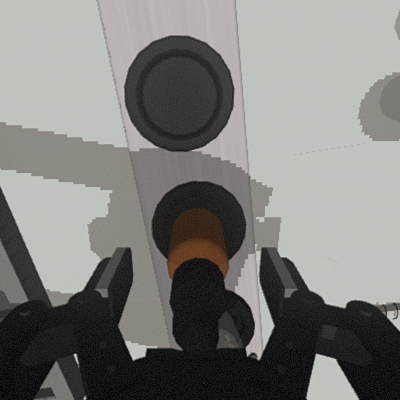

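Both placed bottles stand in their pockets. The jaws straddle the dropper (200,270), with its bulb clear of the body. Closing.

>>> apply_moves --increments '[[[0,0,0],[0,0,0],0.65],[[0,0,0],[0,0,0],0.55],[[0,0,0],[0,0,0],0.45],[[0,0,0],[0,0,0],0.38],[[0,0,0],[0,0,0],0.33],[[0,0,0],[0,0,0],0.3],[[0,0,0],[0,0,0],0.3],[[0,0,0],[0,0,0],0.3]]' --squeeze 35

```text
time_s: 21.7
tool_pos: [0.6096, -0.0725, 0.0319]
ee_rot: [2.219, 2.223, 0.0]
wrist_force: [-0.1, 0.3, 5.5]
opening: 0.367
finger_force: 34.5
```

In the tool's units: -130 mm / 600 = -0.2167, -122 mm / 600 = -0.2033.

>>> apply_moves --increments '[[[0,0,-0.0067],[0,0,0],0.3],[[0,0,-0.02],[0,0,0],0.3],[[0,0,-0.0417],[0,0,0],0.3],[[0,0,-0.0667],[0,0,0],0.3],[[0,0,-0.0967],[0,0,0],0.3],[[0,0,-0.1267],[0,0,0],0.3],[[0,0,-0.1567],[0,0,0],0.3],[[0,0,-0.1833],[0,0,0],0.3],[[0,0,-0.2033],[0,0,0],0.3],[[0,0,-0.2167],[0,0,0],0.3]]'

```text
time_s: 22.7
tool_pos: [0.6096, -0.0725, 0.1633]
ee_rot: [2.218, 2.223, 0.001]
wrist_force: [-0.0, 1.0, -0.9]
opening: 0.365
finger_force: 34.8
```

In the tool's units: -179 mm / 600 = -0.2983, -170 mm / 600 = -0.2833.

>>> apply_moves --increments '[[[0.0017,-0.0117,0],[0,0,0],0.3],[[0.0067,-0.0367,0],[0,0,0],0.3],[[0.015,-0.0733,0],[0,0,0],0.3],[[0.025,-0.12,0],[0,0,0],0.3],[[0.035,-0.1667,0],[0,0,0],0.3],[[0.045,-0.2133,0],[0,0,0],0.3],[[0.0533,-0.2533,0],[0,0,0],0.3],[[0.06,-0.2833,0],[0,0,0],0.3],[[0.0617,-0.2983,0],[0,0,0],0.3],[[0.0617,-0.2983,0],[0,0,0],0.3]]'

```text
time_s: 23.7
tool_pos: [0.4296, -0.0357, 0.1614]
ee_rot: [2.219, 2.224, -0.0]
wrist_force: [0.1, -0.3, 0.5]
opening: 0.364
finger_force: 34.8
```

In the tool's units: 125 mm / 600 = 0.2083, 122 mm / 600 = 0.2033.

>>> apply_moves --increments '[[[0,0,0.0133],[0,0,0],0.3],[[0,0,0.04],[0,0,0],0.3],[[0,0,0.0733],[0,0,0],0.3],[[0,0,0.11],[0,0,0],0.3],[[0,0,0.1433],[0,0,0],0.3],[[0,0,0.17],[0,0,0],0.3],[[0,0,0.1917],[0,0,0],0.3],[[0,0,0.2033],[0,0,0],0.3],[[0,0,0.2083],[0,0,0],0.3],[[0,0,0.2083],[0,0,0],0.3]]'

```text
time_s: 24.7
tool_pos: [0.4304, -0.0359, 0.0362]
ee_rot: [-2.219, -2.223, 0.001]
wrist_force: [-0.7, -0.8, -0.6]
opening: 0.367
finger_force: 34.8
```

```bash
python3 - <<'E'
from h import *
o=r.get_obs(); print(o["tool_pos"].round(4),o["wrist_force"].round(1))
p=cap("scene")
cv2.imwrite("pics/g.png",cv2.resize(p["color"][150:310,230:430,::-1],None,fx=3,fy=3))
E
```

```text
[ 0.4304 -0.0359  0.0362] [-0.7 -0.8 -0.6]
```

View pics/g.png

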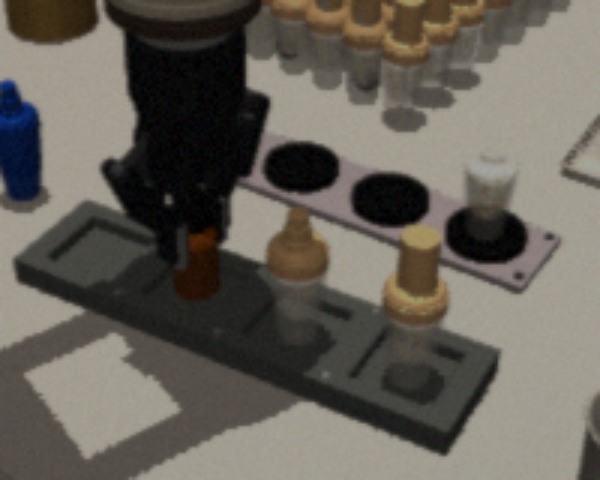

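The dropper hangs upright over pocket 2 (crop 197,280), and pump and capped stand in pockets 3 and 4. Lowering it.

In the tool's units: 6 mm / 600 = 0.01, 5.5 mm / 600 = 0.0092.

>>> apply_moves --increments '[[[0,0,0.0033],[0,0,0],0.3],[[0,0,0.0067],[0,0,0],0.3],[[0,0,0.0083],[0,0,0],0.3],[[0,0,0.0092],[0,0,0],0.3],[[0,0,0.01],[0,0,0],0.3],[[0,0,0.01],[0,0,0],0.3]]'

```text
time_s: 25.35
tool_pos: [0.4303, -0.0358, 0.0305]
ee_rot: [2.219, 2.224, -0.0]
wrist_force: [0.1, 0.1, -0.2]
opening: 0.369
finger_force: 34.8
```

In the tool's units: 0.8 mm / 600 = 0.0013, 0.4 mm / 600 = 0.0007.

>>> apply_moves --increments '[[[0,0,0.0007],[0,0,0],0.3],[[0,0,0.0013],[0,0,0],0.3],[[0,0,0.0013],[0,0,0],0.3]]'

```text
time_s: 25.65
tool_pos: [0.4304, -0.0359, 0.0299]
ee_rot: [2.219, 2.223, 0.0]
wrist_force: [-1.4, 0.1, 3.9]
opening: 0.363
finger_force: 35.2
```

In the tool's units: -157 mm / 600 = -0.2617, -125 mm / 600 = -0.2083.

>>> apply_moves --increments '[[[0,0,0],[0,0,0],0.45],[[0,0,0],[0,0,0],0.55],[[0,0,0],[0,0,0],0.7],[[0,0,0],[0,0,0],0.8],[[0,0,0],[0,0,0],0.8],[[0,0,-0.025],[0,0,0],0.8],[[0,0,-0.075],[0,0,0],0.8],[[0,0,-0.1417],[0,0,0],0.8],[[0,0,-0.2083],[0,0,0],0.8],[[0,0,-0.2617],[0,0,0],0.8]]'

```text
time_s: 26.65
tool_pos: [0.4304, -0.0358, 0.1891]
ee_rot: [2.218, 2.223, 0.001]
wrist_force: [-0.0, 0.0, -0.2]
opening: 0.798
finger_force: 0.0
```

In the tool's units: 191 mm / 600 = 0.3183, 178 mm / 600 = 0.2967.

>>> apply_moves --increments '[[[-0.0133,0.0233,0],[0,0,0],0.8],[[-0.0417,0.07,0],[0,0,0],0.8],[[-0.0767,0.13,0],[0,0,0],0.8],[[-0.1117,0.19,0],[0,0,0],0.8],[[-0.1467,0.25,0],[0,0,0],0.8],[[-0.1733,0.2967,0],[0,0,0],0.8],[[-0.1867,0.3183,0],[0,0,0],0.8],[[-0.1867,0.3183,0],[0,0,0],0.8],[[-0.1867,0.3183,0],[0,0,0],0.8]]'

```text
time_s: 27.55
tool_pos: [0.6212, -0.1472, 0.1862]
ee_rot: [-2.219, -2.223, 0.001]
wrist_force: [-0.3, -0.0, 0.0]
opening: 0.796
finger_force: 0.0
```

```bash
python3 - <<'E'
from h import *
o=r.get_obs(); print(o["tool_pos"].round(4))
p=cap("wrist"); w=cloud(p)
for z0,z1 in((.03,.05),(.05,.06),(.06,.066),(.066,.072),(.072,.080),(.08,.09)):
    q=axis_pts(w,z0,z1,(.622,-.149),.035); print(z0,len(q),q.mean(0).round(4),np.percentile(q[:,0],[2,98]).round(4),np.percentile(q[:,1],[2,98]).round(4))
cv2.imwrite("pics/h.png",cv2.resize(p["color"][150:400,220:420,::-1],None,fx=2.3,fy=2.3))
E
```

```text
[ 0.6212 -0.1472  0.1862]
0.03 27 [ 0.6224 -0.1333  0.0426] [0.6128 0.6326] [-0.1355 -0.1315]
0.05 32 [ 0.6224 -0.1325  0.055 ] [0.6095 0.635 ] [-0.1382 -0.1305]
0.06 170 [ 0.6245 -0.1506  0.0648] [0.611 0.634] [-0.1618 -0.1302]
0.066 108 [ 0.624  -0.1448  0.0677] [0.6071 0.6401] [-0.1605 -0.1298]
0.072 885 [ 0.6242 -0.1468  0.0758] [0.6071 0.6418] [-0.1657 -0.131 ]
0.08 85 [ 0.6238 -0.1464  0.0839] [0.6159 0.6328] [-0.1571 -0.1396]
```

View pics/h.png

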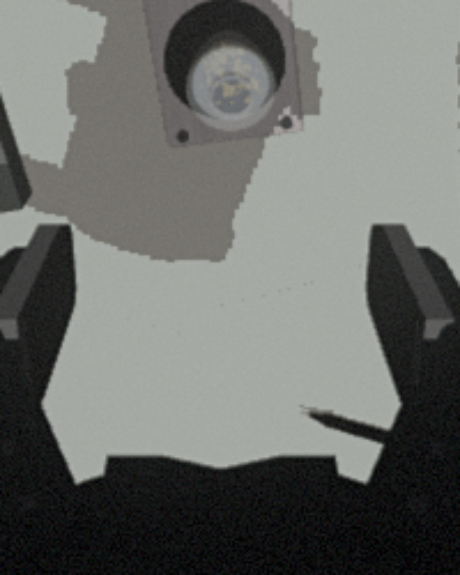

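The open bottle is at crop (230,85), centred at about (0.6244, -0.148). I'll correct by 3 mm and descend to shoulder height.

In the tool's units: 155 mm / 600 = 0.2583, 150 mm / 600 = 0.25.

>>> apply_moves --increments '[[[-0.0017,0.005,0.025],[0,0,0],0.8],[[-0.0017,0.005,0.075],[0,0,0],0.8],[[-0.0017,0.005,0.1333],[0,0,0],0.8],[[-0.0017,0.005,0.1917],[0,0,0],0.8],[[-0.0017,0.005,0.23],[0,0,0],0.8],[[-0.0017,0.005,0.25],[0,0,0],0.8],[[-0.0017,0.005,0.2583],[0,0,0],0.8],[[-0.0017,0.005,0.2583],[0,0,0],0.8]]'

```text
time_s: 28.4
tool_pos: [0.6246, -0.1483, 0.0319]
ee_rot: [2.219, 2.224, 0.0]
wrist_force: [0.0, -0.9, 0.6]
opening: 0.802
finger_force: 0.0
```

>>> apply_moves --increments '[[[0,0,0],[0,0,0],0.65],[[0,0,0],[0,0,0],0.55],[[0,0,0],[0,0,0],0.48],[[0,0,0],[0,0,0],0.42],[[0,0,0],[0,0,0],0.38],[[0,0,0],[0,0,0],0.38],[[0,0,0],[0,0,0],0.38],[[0,0,0],[0,0,0],0.38]]' --squeeze 35

```text
time_s: 29.2
tool_pos: [0.6249, -0.1486, 0.0326]
ee_rot: [2.218, 2.223, 0.001]
wrist_force: [-0.3, -0.2, 7.1]
opening: 0.42
finger_force: 34.3
```

>>> apply_moves --increments '[[[0,0,-0.0067],[0,0,0],0.38],[[0,0,-0.02],[0,0,0],0.38],[[0,0,-0.0417],[0,0,0],0.38],[[0,0,-0.0667],[0,0,0],0.38],[[0,0,-0.0967],[0,0,0],0.38],[[0,0,-0.1267],[0,0,0],0.38],[[0,0,-0.1567],[0,0,0],0.38],[[0,0,-0.1833],[0,0,0],0.38],[[0,0,-0.2033],[0,0,0],0.38],[[0,0,-0.2167],[0,0,0],0.38]]'

```text
time_s: 30.2
tool_pos: [0.6248, -0.1485, 0.1635]
ee_rot: [2.218, 2.223, 0.001]
wrist_force: [0.1, 0.0, -0.0]
opening: 0.426
finger_force: 35.0
```

In the tool's units: -210 mm / 600 = -0.35, -205 mm / 600 = -0.3417.

>>> apply_moves --increments '[[[0.0117,-0.0133,0],[0,0,0],0.38],[[0.0367,-0.04,0],[0,0,0],0.38],[[0.0733,-0.08,0],[0,0,0],0.38],[[0.12,-0.13,0],[0,0,0],0.38],[[0.1667,-0.1817,0],[0,0,0],0.38],[[0.2133,-0.2317,0],[0,0,0],0.38],[[0.2583,-0.28,0],[0,0,0],0.38],[[0.2933,-0.3183,0],[0,0,0],0.38],[[0.3167,-0.3417,0],[0,0,0],0.38],[[0.3233,-0.35,0],[0,0,0],0.38]]'

```text
time_s: 31.2
tool_pos: [0.4128, 0.0463, 0.1615]
ee_rot: [-2.218, -2.225, 0.0]
wrist_force: [0.2, -0.3, -0.6]
opening: 0.423
finger_force: 35.2
```

In the tool's units: 125 mm / 600 = 0.2083, 122 mm / 600 = 0.2033.

>>> apply_moves --increments '[[[0,0,0.0133],[0,0,0],0.38],[[0,0,0.04],[0,0,0],0.38],[[0,0,0.0733],[0,0,0],0.38],[[0,0,0.11],[0,0,0],0.38],[[0,0,0.1433],[0,0,0],0.38],[[0,0,0.17],[0,0,0],0.38],[[0,0,0.1917],[0,0,0],0.38],[[0,0,0.2033],[0,0,0],0.38],[[0,0,0.2083],[0,0,0],0.38],[[0,0,0.2083],[0,0,0],0.38]]'

```text
time_s: 32.2
tool_pos: [0.4143, 0.0448, 0.0364]
ee_rot: [-2.219, -2.223, 0.001]
wrist_force: [0.1, -0.0, -0.2]
opening: 0.42
finger_force: 35.2
```

```bash
python3 - <<'E'
from h import *
o=r.get_obs(); print(o["tool_pos"].round(4),o["wrist_force"].round(1))
p=cap("scene")
cv2.imwrite("pics/i.png",cv2.resize(p["color"][150:310,220:420,::-1],None,fx=3,fy=3))
E
```

```text
[0.4143 0.0448 0.0364] [ 0.1 -0.  -0.2]
```

View pics/i.png

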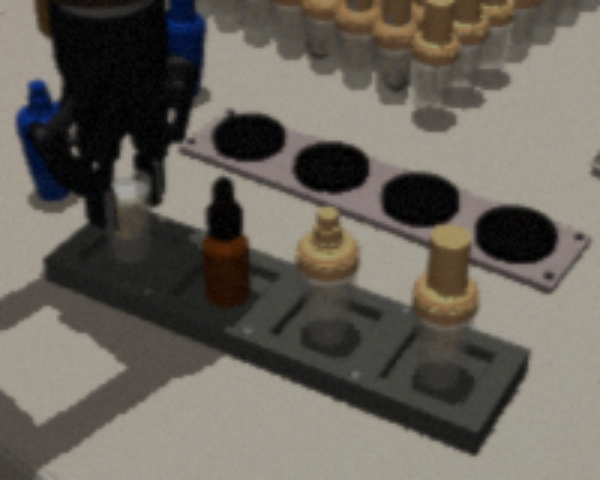

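The open bottle is upright over pocket 1 (crop 130,240), and the other three stand in order. Lowering it.

In the tool's units: 6 mm / 600 = 0.01, 5.5 mm / 600 = 0.0092.

>>> apply_moves --increments '[[[0,0,0.0033],[0,0,0],0.38],[[0,0,0.0067],[0,0,0],0.38],[[0,0,0.0083],[0,0,0],0.38],[[0,0,0.0092],[0,0,0],0.38],[[0,0,0.01],[0,0,0],0.38],[[0,0,0.01],[0,0,0],0.38]]'

```text
time_s: 32.85
tool_pos: [0.4142, 0.0452, 0.0307]
ee_rot: [2.219, 2.224, -0.0]
wrist_force: [-0.3, 0.3, -1.0]
opening: 0.422
finger_force: 35.2
```

In the tool's units: 0.8 mm / 600 = 0.0013, 0.4 mm / 600 = 0.0007.

>>> apply_moves --increments '[[[0,0,0.0007],[0,0,0],0.38],[[0,0,0.0013],[0,0,0],0.38],[[0,0,0.0013],[0,0,0],0.38]]'

```text
time_s: 33.15
tool_pos: [0.4144, 0.0452, 0.0305]
ee_rot: [2.219, 2.223, 0.0]
wrist_force: [-3.3, 1.1, 10.3]
opening: 0.43
finger_force: 35.9
```

Contact. Releasing, rising, and backing away to the left for a final look.

In the tool's units: -165 mm / 600 = -0.275, -125 mm / 600 = -0.2083.

>>> apply_moves --increments '[[[0,0,0],[0,0,0],0.5],[[0,0,0],[0,0,0],0.6],[[0,0,0],[0,0,0],0.7],[[0,0,0],[0,0,0],0.8],[[0,0,0],[0,0,0],0.8],[[0,0,-0.025],[0,0,0],0.8],[[0,0,-0.075],[0,0,0],0.8],[[0,0,-0.1417],[0,0,0],0.8],[[0,0,-0.2083],[0,0,0],0.8],[[0,0,-0.275],[0,0,0],0.8]]'

```text
time_s: 34.15
tool_pos: [0.4138, 0.0452, 0.1966]
ee_rot: [2.219, 2.224, -0.0]
wrist_force: [1.8, -0.6, -0.0]
opening: 0.8
finger_force: 0.0
```

In the tool's units: 180 mm / 600 = 0.3, 160 mm / 600 = 0.2667.

>>> apply_moves --increments '[[[0.0333,0,-0.0333],[0,0,0],0.8],[[0.0833,0,-0.0667],[0,0,0],0.8],[[0.15,0,-0.1],[0,0,0],0.8],[[0.2167,0,-0.1],[0,0,0],0.8],[[0.2667,0,-0.1],[0,0,0],0.8],[[0.3,0,-0.1],[0,0,0],0.8],[[0.3,0,-0.1],[0,0,0],0.8]]'

```text
time_s: 34.85
tool_pos: [0.4134, 0.2272, 0.2546]
ee_rot: [-2.216, -2.226, 0.001]
wrist_force: [-0.6, 0.1, -0.3]
opening: 0.799
finger_force: 0.0
```

```bash
python3 - <<'E'
from h import *
p=cap("scene"); w=cloud(p)
C=np.array([.4385,-.0754]); ax=np.array([-.1925,.981])
for s in(123,41,-41,-123):
    c=C+ax*s/1000; q=axis_pts(w,.03,.2,c,.035); print(s,c.round(4),q[:,2].max().round(4),q[q[:,2]>q[:,2].max()-.006].mean(0).round(4))
cv2.imwrite("pics/j.png",cv2.resize(p["color"][150:310,220:420,::-1],None,fx=3,fy=3))
E
```

```text
123 [0.4148 0.0453] 0.0842 [0.4111 0.0416 0.081 ]
41 [ 0.4306 -0.0352] 0.1105 [ 0.429  -0.0376  0.1076]
-41 [ 0.4464 -0.1156] 0.113 [ 0.4456 -0.1149  0.1108]
-123 [ 0.4622 -0.1961] 0.1267 [ 0.4614 -0.198   0.124 ]
```

View pics/j.png

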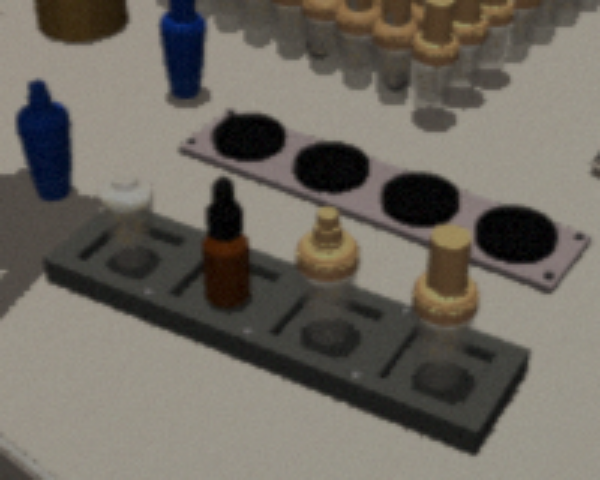

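All four stand upright in their pockets: open (130,240), dropper (227,270), pump (328,300) and capped (445,345). The top heights match a foot at z = 10 mm, and the blue look-alikes are untouched.

```bash
python3 -c "
from rig import order; print(order.close_job())"
```

```text
the job is handed in; nothing more can be done
None
```

The job is handed in: all four bottles stand upright in the grey block's pockets in reverse order (left to right: open, dropper, pump, capped), done in about 35 s of the 106 s allowed, with the blue look-alikes untouched; no verdict was returned.

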